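# Pair the mixed-up lids with their kitchen canisters

### The job

The storage canisters are back on the counter after washing up, but their lids are mixed up: the wide round lid is standing on the narrow canister and the narrow lid is lying beside. Close both round canisters with their own lids, each set down gently and fully home on its rim. Leave the canisters standing where they are, and do not disturb the closed square canister, the jar or the pepper mill.

Things in the scene. Friction and masses are not known exactly. Their poses are not given: they have to be found in the camera images.
- wide_canister: Open, empty, round white stoneware canister, 128 mm wide outside, 116 inside, 95 high, floor 7 thick, about 600 g, standing loose. Origin: centre of its underside, z up, rim at 95 mm. Its own lid, disc flat on the rim, has its origin at z = 81 mm here. It starts with nothing on it.
- narrow_canister: Open, empty, round white stoneware canister, 92 mm wide outside, 80 inside, 115 high, floor 7 thick, about 450 g, standing loose. Origin: centre of its underside, z up, rim at 115 mm. Its own lid, disc flat on the rim, has its origin at z = 101 mm here. It starts with the wide lid on its rim, whose plug is too wide to enter.
- wide_lid: One-piece maple lid: flat round disc 128 mm wide, 14 thick; under it a plug 108 mm wide, 14 deep, with 4 mm play all round in its canister; centred on top an upright cylindrical knob 36 mm wide, 32 high. About 130 g. Origin: centre of the plug's underside, z up: disc 14 to 28 mm, knob 28 to 60 mm. Starts knob up, plug resting on the narrow canister's rim, up to 11 mm off centre.
- narrow_lid: One-piece maple lid: flat round disc 92 mm wide, 14 thick; under it a plug 72 mm wide, 14 deep, with 4 mm play all round in its canister; centred on top an upright cylindrical knob 36 mm wide, 32 high. About 75 g. Origin: centre of the plug's underside, z up: disc 14 to 28 mm, knob 28 to 60 mm. Starts knob up on the counter, resting on its plug.
- square_canister: White stoneware canister of the same set, 104 x 104 mm and 105 mm high, already closed, loose on the counter. A bystander. Origin: centre of its underside, z up, x and y square to its sides.
- square_lid: Square maple lid 104 x 104 mm with the same knob, correctly seated on the square canister (knob top 151 mm above the counter). A bystander. Origin: centre of its plug's underside, which is 91 mm above the canister's underside.
- jar: Closed preserving jar of amber glass with a steel screw lid, 78 mm across, 118 mm high, 600 g, standing loose on the counter. A bystander. Origin: centre of its underside.
- mill: Dark wooden pepper mill, 56 mm across at the foot, 147 mm high, 250 g, standing loose on the counter. A bystander. Origin: centre of its underside.
Mind the look-alikes: they are no part of the job. Leave any red look-alike of the narrow_canister alone.

How it is judged:
At the end, for the whole second after the job is handed in: Each round lid sits released and still on its own canister: within 8 mm of its axis, within 3 mm of fully home, level to 0.06 rad. Both canisters are upright (0.05 rad) and within 50 mm of their starts. Square canister, its lid, jar and mill: upright (0.1 rad), within 30 mm of their starts (horizontal distance between wide_lid and wide_canister below 0.008 m and z of wide_lid in the frame of wide_canister between 0.077 and 0.084 m and angle between each of wide_lid, narrow_lid's own z axis and vertical below 0.06 rad and angle between each of wide_canister, narrow_canister's own z axis and vertical below 0.05 rad and distance of each of wide_canister, narrow_canister from where it was at the start of the episode below 0.05 m and linear speed of each of wide_lid, wide_canister, narrow_lid, narrow_canister below 0.02 m/s and horizontal distance between narrow_lid and narrow_canister below 0.008 m and z of narrow_lid in the frame of narrow_canister between 0.097 and 0.104 m and distance of each of square_canister, square_lid, jar, mill from where it was at the start of the episode below 0.03 m and angle between each of square_canister, square_lid, jar, mill's own z axis and vertical below 0.1 rad); the robot touches nothing.
It fails at once if a lid is dropped or slammed onto its canister: it reaches the rim faster than 0.5 m/s or presses with over 60 N ((horizontal distance between wide_lid and wide_canister below 0.03 m and z of wide_lid in the frame of wide_canister below 0.099 m and linear speed of wide_lid above 0.5 m/s) or contact force between wide_lid and wide_canister above 60 N or (horizontal distance between narrow_lid and narrow_canister below 0.03 m and z of narrow_lid in the frame of narrow_canister below 0.119 m and linear speed of narrow_lid above 0.5 m/s) or contact force between narrow_lid and narrow_canister above 60 N).
It fails at once if a canister, the jar or the mill is tipped by more than 0.4 rad (angle between any of wide_canister, narrow_canister, square_canister, jar, mill's own z axis and vertical above 0.4 rad).
It also fails if it takes over 61 s, if anything falls off the work surface, if the arm or the gripper's body presses on something with over 40 N, if the wrist force passes 120 N, or if a joint passes its speed limit or range.

### The arm

A 7-joint arm with a two-finger parallel gripper is mounted at the origin on the work surface. World frame = base frame: x ahead of the robot, y to its left, z up, the work surface at z = 0. Lengths are in m, angles in rad, forces in N, time in s.
With the tool pointing down it reaches from about 0.425 to 0.825 m from the base axis. Payload 3.6 kg.
Tool frame: the origin (TCP) lies midway between the tips of the shut fingers; the grasp point (between the pads) lies 19 mm behind it; z points along the fingers, y is the line along which they close (so a half turn about z gives the same grasp; the last joint's range is limited). The gripper opens to 85 mm and grips with 20 to 120 N. Pads are 22 mm wide; open, the fingers measure 114 mm over their backs; the gripper's body (76 mm by 85 mm) begins 54 mm behind the grasp point. The pads swing forward as they close: fully open they stand 13 mm farther back than shut.
Start: joints at [1.141, 0.615, -0.013, 1.423, 0.008, 1.103, -0.04], TCP at [0.255, -0.598, 0.231] pointing down, gripper open.
Joint ranges: [-3.12, 3.12], [-0.3, 2.06], [-1.34, 1.32], [0.26, 2.42], [-1.36, 4.5], [0.01, 1.98], [-2.84, 2.84]. Speed limits (rad/s): [2.79, 2.79, 3.14, 3.14, 3.14, 3.14, 3.14].

### API

Orientations are given as a rotation vector (axis times angle).
In Python, from rig import telemetry, grab_frame, ticket gives the robot as it stands.
- The arm moves only by the tool step_arm, never from a script. Its argument "increments" is text: rows parted by semicolons, each of 6 numbers parted by spaces: the shift along the tool's x, y, z in units of 25 mm (1.0 is 25 mm), then the turn, a rotation vector about the tool's x, y, z in rad. In form: x y z rx ry rz; .... A call has exactly 10 rows; each row is the pose to reach, as a shift and turn from the pose commanded when the call began, along the tool's axes at that moment; what a row does not reach only later rows make up. A row lasts 1/10 s, in which the tool goes at most 50 mm and 8.59 degrees, less where a joint would pass 70% of its speed; a pose out of reach is approached as far as the arm can. A call with a gripper value outside its range is refused whole. "fingers" is the closure, from 0 (fully open) to 1 (shut), set as the call begins (left out, the last holds). The fingers move at their own pace and stop on an object; "grip_force" is the grip in N (left out, the last holds). Time passes only in rows, so rows that repeat a pose let the fingers close, or fill a call up. It gives the time, the measured TCP pose, the force, the opening and the grip force at its end, in the units of the state.
- telemetry.observe(): the state, without advancing time (a new reading comes with each control period).
- grab_frame(name): name is "side" or "top" or "wrist"; returns a dict with "frame" (400x640x3 uint8, red, green, blue), "K" (3x3 intrinsics, pixels), "rvec" (rotation vector, rad) and "tvec" (3), from world to camera coordinates, as OpenCV has them; the wrist camera has in their place "mount" (4x4, takes a point from camera to tool coordinates, whose origin is the TCP and whose axes are the flange's). Camera axes: x right, y down, z forward; pixel columns grow to the right and rows downward; lengths in m; the calibration is good to about 2 mm. A picture is of the moment at which its call begins: read the wrist's pose just before it. There is no depth.
- ticket.close_job(): hands the job in; it is judged then, once.
The state is a dict: "t": time; "q": joint angles; "dq": joint speeds; "joint_torque": joint torques, N m; "tool_pos": TCP position; "eef_rot": TCP orientation; "wrist_force": force on the tool from outside, world axes, zero at the start; "torque": the same for the moment, N m; "width": finger opening in m; "gripper_force": force on a finger pad.
Only numpy, scipy, OpenCV 4.12 (cv2) and the standard library are available. Lean on these libraries where they do the work, as an engineer would, in place of code of your own. Each camera call takes 0.05 s, during which the arm holds its last target. There are 200 camera calls.

## Working session

There is one attempt and no reset: what is moved stays moved. The work goes in short steps, Python scripts to look and compute and a tool call to move; the robot and the scene stay as the last step left them, time stands still between calls to the robot, and variables do not carry over. Pictures are saved under pics/ and viewed, at most 10 in all, crops included, and the job is handed in when it is done.

Besides the shell and the picture viewer there is one more tool, called after ">>>" as name(argument=value, ...) on one line, values as JSON. step_arm: Moves the arm, as the interface text tells. Its arguments: {"type":"object","properties":{"increments":{"type":"string"},"fingers":{"type":"number"},"grip_force":{"type":"number"}},"required":["increments"]}

```bash
mkdir -p pics; cat > h.py <<'E'
import numpy as np, cv2
from rig import telemetry, grab_frame
def save(n,f): cv2.imwrite(f'pics/{n}.png',f['frame'][:,:,::-1])
def cam(f,s=None):
    K=np.array(f['K'])
    if 'rvec' in f:
        R=cv2.Rodrigues(np.array(f['rvec'],float))[0]; t=np.array(f['tvec'],float).ravel()
        return K,R.T,-R.T@t
    M=np.array(f['mount']); Rt=cv2.Rodrigues(np.array(s['eef_rot'],float))[0]
    return K,Rt@M[:3,:3],Rt@M[:3,3]+np.array(s['tool_pos'])
def ray(c,u,v,z):
    K,R,o=c; d=R@np.linalg.inv(K)@np.array([u,v,1.]); return o+d*(z-o[2])/d[2]
def proj(c,p):
    K,R,o=c; q=K@(R.T@(np.array(p)-o)); return q[:2]/q[2]
E
python3 - <<'E'
from h import *
s=telemetry.observe(); print(s)
for n in ('side','top'):
    f=grab_frame(n); save(n+'0',f); np.savez(n+'0.npz',**{k:np.array(v) for k,v in f.items()}); c=cam(f); print(n,c[2],c[1][:,2])
E
```

```text
{'t': 0.0, 'q': array([ 1.14048936,  0.61591605, -0.01261883,  1.42495352,  0.00811391,
        1.10341733, -0.04040294]), 'dq': array([-0.00012906, -0.00021062, -0.00083017, -0.00022048, -0.00076404,
       -0.00096587, -0.00090236]), 'joint_torque': array([-4.40599733e-04, -4.69216597e+01,  2.58853622e-01, -1.71035743e+01,
        9.85535356e-03,  9.62972321e-03,  2.73468075e-07]), 'tool_pos': array([ 0.25509201, -0.59698804,  0.23012213]), 'eef_rot': array([-3.07522650e+00, -6.29591584e-01,  9.10475767e-04]), 'wrist_force': array([ 0.94311998,  0.71786108, -0.46722834]), 'torque': array([-0.01793729, -0.0088875 , -0.037461  ]), 'gripper_force': 0.0, 'width': 0.08527372148567716}
side [0.04133738 0.567945   0.80575082] [ 0.44176736 -0.57553363 -0.68818794]
top [ 0.3256544  -0.01210704  1.13208832] [ 0.14883531  0.0099333  -0.98881211]
```

View pics/top0.png

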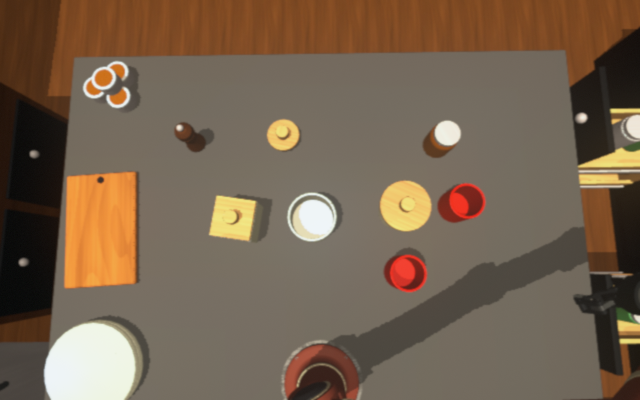

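View pics/side0.png

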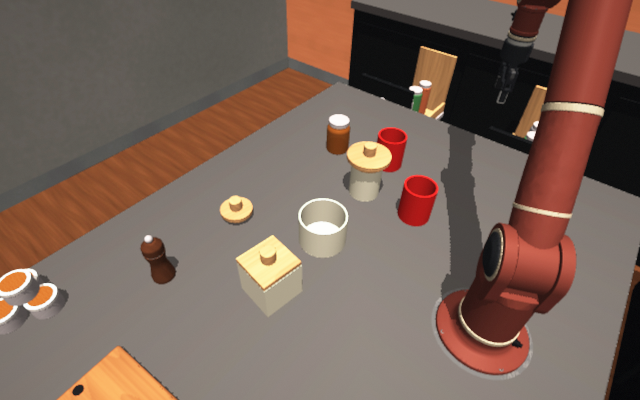

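The top view shows the wide lid on the narrow canister at (406,205), the open wide canister at (312,217) and the narrow lid at (283,135). The jar is at (446,135), the mill at (185,132), and red look-alikes stand at (466,202) and (407,272). The side view agrees. Next I measure.

```bash
cat >> h.py <<'E'
def blob(im,c,box,mode,z,rmin=0):
    """contour of colour mask in box, cast on plane z -> circle centre/radius"""
    x0,y0,x1,y1=box; hsv=cv2.cvtColor(im,cv2.COLOR_RGB2HSV)
    if mode=='wood': m=cv2.inRange(hsv,(10,90,110),(28,255,255))
    else: m=cv2.inRange(hsv,(0,0,125),(180,75,255))
    k=np.zeros_like(m); k[y0:y1,x0:x1]=m[y0:y1,x0:x1]
    cs,_=cv2.findContours(k,cv2.RETR_EXTERNAL,cv2.CHAIN_APPROX_NONE)
    ct=cv2.convexHull(max(cs,key=cv2.contourArea))[:,0]
    P=np.array([ray(c,u+.0,v+.0,z)[:2] for u,v in ct])
    (cx,cy),r=cv2.minEnclosingCircle((P*1000).astype(np.float32))
    A=np.c_[2*P,np.ones(len(P))]; a=np.linalg.lstsq(A,(P**2).sum(1),rcond=None)[0]
    return np.round([cx/1000,cy/1000,r/1000,a[0],a[1],np.sqrt(a[2]+a[0]**2+a[1]**2)],4)
E
python3 - <<'E'
from h import *
f=dict(np.load('top0.npz'));c=cam(f);im=f['frame']
g=dict(np.load('side0.npz'));cs=cam(g);gm=g['frame']
print('top wl',blob(im,c,(370,170,440,240),'wood',.143))
print('top nl',blob(im,c,(255,110,310,160),'wood',.028))
print('top wc',blob(im,c,(280,185,345,250),'white',.095))
print('side wl',blob(gm,cs,(340,138,397,178),'wood',.143))
print('side nl',blob(gm,cs,(212,190,260,228),'wood',.028))
print('side wc',blob(gm,cs,(290,195,355,260),'white',.095))
for n,(u,v),z in [('wl knob',(406.5,204.5),.175),('nl knob',(282,131),.060),('sq knob',(231,217),.151),('jar',(447,133),.118),('mill',(182,130),.14),('red1',(466,202),.115),('red2',(407,272),.115)]: print(n,ray(c,u,v,z).round(3))
hs=cv2.cvtColor(im,cv2.COLOR_RGB2HSV)
print(hs[205,370:445:3].tolist()); print(hs[217,283:345:3].tolist())
E
```

```text
top wl [ 0.4598 -0.2155  0.066   0.46   -0.2155  0.0655]
top nl [0.6857 0.1035 0.0482 0.6857 0.1035 0.0479]
top wc [0.4403 0.0227 0.0677 0.4401 0.0225 0.067 ]
side wl [ 0.4563 -0.2048  0.0738  0.4561 -0.2066  0.0691]
side nl [0.6808 0.1042 0.0554 0.6829 0.1083 0.0504]
side wc [0.4234 0.0418 0.1321 0.4216 0.036  0.1294]
wl knob [ 0.458 -0.212  0.175]
nl knob [0.685 0.103 0.06 ]
sq knob [0.435 0.219 0.151]
jar [ 0.654 -0.339  0.118]
mill [0.665 0.355 0.14 ]
red1 [ 0.471 -0.378  0.115]
red2 [ 0.295 -0.219  0.115]
[[17, 47, 124], [17, 47, 124], [17, 48, 123], [17, 103, 149], [21, 135, 241], [22, 135, 241], [22, 132, 241], [22, 134, 241], [23, 132, 241], [22, 134, 238], [18, 141, 155], [26, 120, 240], [25, 124, 241], [24, 127, 241], [25, 125, 241], [22, 135, 241], [20, 141, 241], [20, 141, 242], [21, 138, 241], [22, 136, 241], [20, 131, 226], [16, 56, 124], [13, 65, 122], [5, 186, 115], [4, 191, 116]]
[[18, 41, 124], [23, 36, 140], [41, 23, 208], [23, 56, 147], [24, 54, 228], [24, 39, 230], [98, 8, 247], [98, 8, 247], [98, 8, 247], [98, 8, 247], [98, 8, 247], [98, 8, 247], [98, 8, 247], [98, 8, 247], [98, 8, 247], [98, 8, 247], [99, 7, 243], [47, 10, 224], [28, 28, 108], [19, 32, 88], [18, 38, 121]]
```

```bash
cat >> h.py <<'E'
def to(x,y,z,yaw=None):
    s=telemetry.observe(); R=cv2.Rodrigues(np.array(s['eef_rot']))[0]
    d=R.T@(np.array([x,y,z])-s['tool_pos'])/.025
    print('t',s['t'],'pos',s['tool_pos'].round(4),'units',d.round(3),'x',R[:,0].round(3),'z',R[:,2].round(3),'w',round(s['width'],4))
    print('F',s['wrist_force'].round(2))
E
python3 -c "
from h import *
to(.459,-.214,.24)"
```

```text
t 0.1 pos [ 0.2551 -0.5971  0.2302] units [ 13.52  -10.887  -0.365] x [ 0.92   0.393 -0.   ] z [-0.001  0.002 -1.   ] w 0.0855
F [ 0.56  0.42 -0.76]
```

>>> step_arm(increments="0.6 -0.5 -0.1 0 0 0; 1.8 -1.5 -0.2 0 0 0; 3.4 -2.7 -0.4 0 0 0; 5 -4 -0.4 0 0 0; 6.6 -5.3 -0.4 0 0 0; 8.2 -6.6 -0.4 0 0 0; 9.8 -7.9 -0.4 0 0 0; 11.4 -9.2 -0.4 0 0 0; 12.8 -10.3 -0.4 0 0 0; 13.5 -10.9 -0.4 0 0 0", fingers=0, grip_force=40)

```text
t: 1.1
tool_pos: [0.4607, -0.209, 0.2412]
eef_rot: [-3.073, -0.64, -0.002]
wrist_force: [-0.0, 0.7, 0.2]
width: 0.0852
gripper_force: 0.0
```

```bash
python3 - <<'E'
from h import *
to(.459,-.214,.144)
s=telemetry.observe();f=grab_frame('wrist');save('w1',f)
c=cam(f,s);print(c[2],c[1][:,2])
for p in [(.459,-.214,.175),(.459,-.214,.143)]: print(proj(c,p))
E
```

```text
t 1.1 pos [ 0.4607 -0.209   0.2412] units [-0.151  0.166  3.886] x [0.917 0.399 0.002] z [ 0.001  0.003 -1.   ] w 0.0852
F [-0.05  0.66  0.19]
[ 0.52748797 -0.18075096  0.38509736] [-0.26192211 -0.11018243 -0.95877872]
[326.8078638  223.93171762]
[326.33515582 211.65055204]
```

View pics/w1.png

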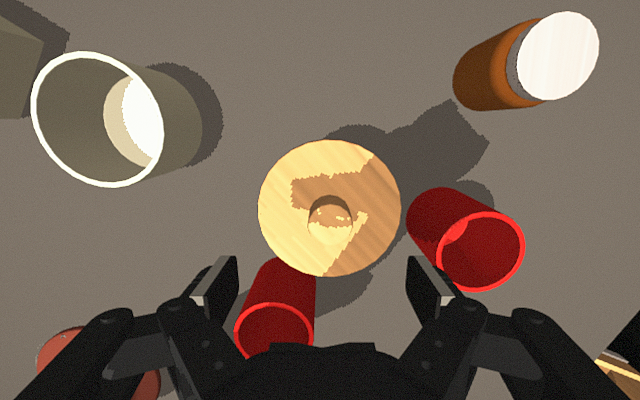

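The wrist view shows the wide lid's disc centred near (329,208) with its knob at (330,216). The open wide canister's rim is near (97,119), with the red canisters behind the fingers. I'll compute centres from this.

```bash
cat >> h.py <<'E'
def fitmask(m,c,z):
    cs,_=cv2.findContours(m,cv2.RETR_EXTERNAL,cv2.CHAIN_APPROX_NONE)
    ct=cv2.convexHull(max(cs,key=cv2.contourArea))[:,0]
    P=np.array([ray(c,u,v,z)[:2] for u,v in ct]); A=np.c_[2*P,np.ones(len(P))]
    a=np.linalg.lstsq(A,(P**2).sum(1),rcond=None)[0]
    return np.round([a[0],a[1],np.sqrt(a[2]+a[0]**2+a[1]**2)],4)
E
python3 - <<'E'
from h import *
s=telemetry.observe();f=grab_frame('wrist');c=cam(f,s);im=f['frame'];hs=cv2.cvtColor(im,cv2.COLOR_RGB2HSV)
w=cv2.inRange(hs,(10,70,110),(30,255,255)); k=0*w;k[130:285,245:405]=w[130:285,245:405];print('lid',fitmask(k,c,.143))
r=cv2.inRange(hs,(0,0,225),(180,60,255)); k=0*r;k[40:195,20:170]=r[40:195,20:170];print('wc rim',fitmask(k,c,.095))
print(hs[208,250:410:8].tolist())
to(.459,-.214,.144)
E
```

```text
lid [ 0.4589 -0.2164  0.064 ]
wc rim [0.4387 0.021  0.0636]
[[14, 50, 132], [17, 41, 130], [22, 115, 252], [23, 105, 252], [24, 110, 252], [23, 110, 252], [15, 140, 226], [14, 140, 212], [14, 144, 197], [15, 139, 125], [15, 144, 163], [14, 143, 144], [14, 147, 118], [15, 141, 205], [15, 145, 208], [15, 139, 203], [15, 142, 201], [14, 141, 213], [14, 141, 204], [15, 144, 203]]
t 1.2 pos [ 0.4609 -0.2088  0.2411] units [-0.159  0.17   3.882] x [0.916 0.402 0.002] z [ 0.001  0.003 -1.   ] w 0.0855
F [ 0.17 -0.96 -0.24]
```

>>> step_arm(increments="-0.1 0.1 0 0 0 0; -0.19 0.24 0.2 0 0 0; -0.19 0.24 0.6 0 0 0; -0.19 0.24 1.0 0 0 0; -0.19 0.24 1.4 0 0 0; -0.19 0.24 1.8 0 0 0; -0.19 0.24 2 0 0 0; -0.19 0.24 2 0 0 0; -0.19 0.24 2 0 0 0; -0.19 0.24 2 0 0 0")

```text
t: 2.2
tool_pos: [0.4571, -0.222, 0.1918]
eef_rot: [3.077, 0.63, 0.002]
wrist_force: [0.7, -0.1, -0.6]
width: 0.0852
gripper_force: 0.0
```

```bash
python3 -c "
from h import *
to(.459,-.2163,.144)"
```

```text
t 2.2 pos [ 0.4571 -0.222   0.1918] units [ 0.158 -0.179  1.911] x [0.919 0.393 0.001] z [ 0.001 -0.    -1.   ] w 0.0852
F [ 0.74 -0.11 -0.57]
```

>>> step_arm(increments="0.08 -0.09 0 0 0 0; 0.16 -0.18 0.2 0 0 0; 0.16 -0.18 0.5 0 0 0; 0.16 -0.18 0.9 0 0 0; 0.16 -0.18 1.3 0 0 0; 0.16 -0.18 1.6 0 0 0; 0.16 -0.18 1.8 0 0 0; 0.16 -0.18 1.9 0 0 0; 0.16 -0.18 1.9 0 0 0; 0.16 -0.18 1.9 0 0 0")

```text
t: 3.2
tool_pos: [0.4588, -0.2163, 0.144]
eef_rot: [3.078, 0.63, 0.001]
wrist_force: [-0.2, -0.7, -0.4]
width: 0.0856
gripper_force: 0.0
```

>>> step_arm(increments="0 0 0 0 0 0; 0 0 0 0 0 0; 0 0 0 0 0 0; 0 0 0 0 0 0; 0 0 0 0 0 0; 0 0 0 0 0 0; 0 0 0 0 0 0; 0 0 0 0 0 0; 0 0 0 0 0 0; 0 0 0 0 0 0", fingers=1, grip_force=35)

```text
t: 4.2
tool_pos: [0.459, -0.2165, 0.1441]
eef_rot: [3.077, 0.63, 0.001]
wrist_force: [-0.6, -0.9, 3.9]
width: 0.0348
gripper_force: 35.3
```

```bash
python3 -c "
from h import *
to(.459,-.2163,.23)"
```

```text
t 4.2 pos [ 0.459  -0.2165  0.1441] units [ 0.007 -0.004 -3.434] x [0.92  0.393 0.001] z [ 0.001 -0.001 -1.   ] w 0.0348
F [-0.59 -0.95  3.88]
```

>>> step_arm(increments="0 0 -0.05 0 0 0; 0 0 -0.15 0 0 0; 0 0 -0.3 0 0 0; 0 0 -0.6 0 0 0; 0 0 -1 0 0 0; 0 0 -1.5 0 0 0; 0 0 -2 0 0 0; 0 0 -2.4 0 0 0; 0 0 -2.6 0 0 0; 0 0 -2.6 0 0 0")

```text
t: 5.2
tool_pos: [0.459, -0.2163, 0.2097]
eef_rot: [3.077, 0.63, 0.002]
wrist_force: [0.5, 0.3, -1.6]
width: 0.0349
gripper_force: 35.1
```

```bash
python3 -c "
from h import *
to(.4388,.0212,.209)"
```

```text
t 5.2 pos [ 0.459  -0.2163  0.2097] units [ 2.991 -9.054  0.022] x [0.92  0.393 0.001] z [ 0.002 -0.001 -1.   ] w 0.0349
F [ 0.5   0.33 -1.59]
```

>>> step_arm(increments="0.15 -0.4 0 0 0 0; 0.4 -1.3 0 0 0 0; 0.8 -2.5 0 0 0 0; 1.25 -3.8 0 0 0 0; 1.7 -5.1 0 0 0 0; 2.1 -6.4 0 0 0 0; 2.5 -7.6 0 0 0 0; 2.8 -8.5 0 0 0 0; 2.95 -8.95 0 0 0 0; 2.99 -9.05 0 0 0 0")

```text
t: 6.2
tool_pos: [0.4378, 0.0229, 0.2085]
eef_rot: [-3.076, -0.635, 0.002]
wrist_force: [-0.1, 0.3, -2.4]
width: 0.0347
gripper_force: 35.2
```

>>> step_arm(increments="0 0 0.1 0 0 0; 0 0 0.3 0 0 0; 0 0 0.6 0 0 0; 0 0 1 0 0 0; 0 0 1.3 0 0 0; 0 0 1.5 0 0 0; 0 0 1.6 0 0 0; 0 0 1.6 0 0 0; 0 0 1.6 0 0 0; 0 0 1.6 0 0 0")

```text
t: 7.2
tool_pos: [0.4387, 0.0213, 0.1692]
eef_rot: [3.078, 0.63, 0.001]
wrist_force: [0.5, 0.4, -1.9]
width: 0.0347
gripper_force: 35.2
```

```bash
python3 - <<'E'
from h import *
f=grab_frame('top');save('t2',f);np.savez('t2.npz',**{k:np.array(v) for k,v in f.items()})
s=telemetry.observe();g=grab_frame('wrist');save('w2',g)
to(.4388,.0212,.110)
cv2.imwrite('pics/c2.png',np.hstack([cv2.resize(f['frame'][150:300,240:480,::-1],(400,250)),cv2.resize(g['frame'][:,:,::-1],(400,250))]))
E
```

```text
t 7.3 pos [0.4386 0.0213 0.1691] units [0.003 0.006 2.365] x [0.92  0.393 0.001] z [ 0.001  0.    -1.   ] w 0.0348
F [ 0.25 -0.06 -1.08]
```

View pics/c2.png

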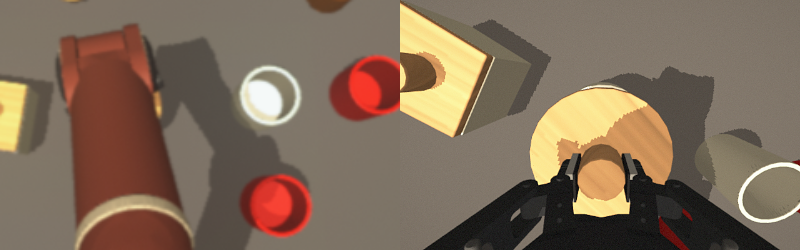

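The lid is held level over the wide canister, and the narrow canister is now bare at about (402,208) in the top view. Next I measure it and the lid's position in the hand.

```bash
python3 - <<'E'
from h import *
f=dict(np.load('t2.npz'));c=cam(f);hs=cv2.cvtColor(f['frame'],cv2.COLOR_RGB2HSV)
r=cv2.inRange(hs,(0,0,165),(180,75,255));k=0*r;k[180:235,375:430]=r[180:235,375:430];print('nc top',fitmask(k,c,.115))
s=telemetry.observe();g=grab_frame('wrist');c=cam(g,s);hs=cv2.cvtColor(g['frame'],cv2.COLOR_RGB2HSV)
r=cv2.inRange(hs,(0,0,215),(180,60,255));k=0*r;k[250:365,530:640]=r[250:365,530:640];print('nc wrist',fitmask(k,c,.115))
w=cv2.inRange(hs,(10,70,110),(30,255,255));k=0*w;k[120:350,195:450]=w[120:350,195:450]
cs,_=cv2.findContours(k,0,1);ct=cv2.convexHull(max(cs,key=cv2.contourArea))[:,0]; ct=ct[(ct[:,1]<270)&(ct[:,1]>135)]
for z in (.165,.168,.171):
    P=np.array([ray(c,u,v,z)[:2] for u,v in ct]);a=np.linalg.lstsq(np.c_[2*P,np.ones(len(P))],(P**2).sum(1),rcond=None)[0]
    print('lid',z,a[:2].round(4),np.sqrt(a[2]+a[0]**2+a[1]**2).round(4),len(ct))
# wide canister rim outer, arc peeking out behind lid
r=cv2.inRange(hs,(0,0,225),(180,60,255)); ys,xs=np.nonzero(r[125:165,270:400]); print(ys.min()+125 if len(ys) else None, xs[ys==ys.min()].mean()+270, ray(c,xs[ys==ys.min()].mean()+270,ys.min()+125,.095))
E
```

```text
nc top [ 0.46   -0.2125  0.0467]
nc wrist [ 0.4588 -0.2135  0.0455]
lid 0.165 [0.4379 0.0207] 0.0651 32
lid 0.168 [0.4393 0.0213] 0.0637 32
lid 0.171 [0.4407 0.0219] 0.0624 32
136 319.4 [0.49565792 0.04739743 0.095     ]
```

>>> step_arm(increments="0 0 0.1 0 0 0; 0 0 0.3 0 0 0; 0 0 0.6 0 0 0; 0 0 1 0 0 0; 0 0 1.4 0 0 0; 0 0 1.7 0 0 0; 0 0 1.9 0 0 0; 0 0 2.05 0 0 0; 0 0 2.15 0 0 0; 0 0 2.2 0 0 0")

```text
t: 8.35
tool_pos: [0.4385, 0.0213, 0.1137]
eef_rot: [-3.078, -0.63, -0.0]
wrist_force: [0.4, 0.5, -1.7]
width: 0.0346
gripper_force: 35.2
```

>>> step_arm(increments="0 0 0 0 0 0; 0 0 0.03 0 0 0; 0 0 0.06 0 0 0; 0 0 0.09 0 0 0; 0 0 0.12 0 0 0; 0 0 0.14 0 0 0; 0 0 0.16 0 0 0; 0 0 0.16 0 0 0; 0 0 0.16 0 0 0; 0 0 0.16 0 0 0")

```text
t: 9.35
tool_pos: [0.4384, 0.0212, 0.1101]
eef_rot: [3.078, 0.63, 0.0]
wrist_force: [-1.7, -0.7, 5.2]
width: 0.0347
gripper_force: 35.7
```

>>> step_arm(increments="0 0 0 0 0 0; 0 0 0 0 0 0; 0 0 0 0 0 0; 0 0 0 0 0 0; 0 0 0 0 0 0; 0 0 0 0 0 0; 0 0 0 0 0 0; 0 0 0 0 0 0; 0 0 0 0 0 0; 0 0 0 0 0 0", fingers=0)

```text
t: 10.35
tool_pos: [0.4384, 0.0213, 0.1099]
eef_rot: [-3.078, -0.63, -0.0]
wrist_force: [-0.1, 0.3, 0.2]
width: 0.0858
gripper_force: 0.0
```

>>> step_arm(increments="0 0 -0.2 0 0 0; 0 0 -0.6 0 0 0; 0 0 -1.2 0 0 0; 0 0 -1.8 0 0 0; 0 0 -2.4 0 0 0; 0 0 -3 0 0 0; 0 0 -3.6 0 0 0; 0 0 -3.9 0 0 0; 0 0 -4 0 0 0; 0 0 -4 0 0 0")

```text
t: 11.35
tool_pos: [0.4383, 0.0213, 0.2101]
eef_rot: [-3.078, -0.63, -0.001]
wrist_force: [-0.4, -0.1, -0.2]
width: 0.0852
gripper_force: 0.0
```

```bash
python3 - <<'E'
from h import *
to(.6855,.1035,.13)
s=telemetry.observe();g=grab_frame('wrist');save('w3',g);c=cam(g,s);hs=cv2.cvtColor(g['frame'],cv2.COLOR_RGB2HSV)
w=cv2.inRange(hs,(10,70,110),(30,255,255))
n,l,st,ce=cv2.connectedComponentsWithStats(w)
for i in range(1,n):
    if st[i,4]>500: print(st[i],ce[i].round(),[fitmask((l==i).astype('uint8'),c,z) for z in (.109,.028)])
E
```

```text
t 11.35 pos [0.4383 0.0213 0.2101] units [10.382  0.859  3.207] x [0.92  0.393 0.   ] z [ 0.  0. -1.] w 0.0852
F [-0.43 -0.06 -0.15]
[    0    13   175   191 17851] [ 83. 110.] [array([0.4337, 0.2297, 0.0703]), array([0.41  , 0.2893, 0.0936])]
[  251   133   143   138 15495] [322. 202.] [array([0.4385, 0.0212, 0.064 ]), array([0.4164, 0.0119, 0.0852])]
```

View pics/w3.png

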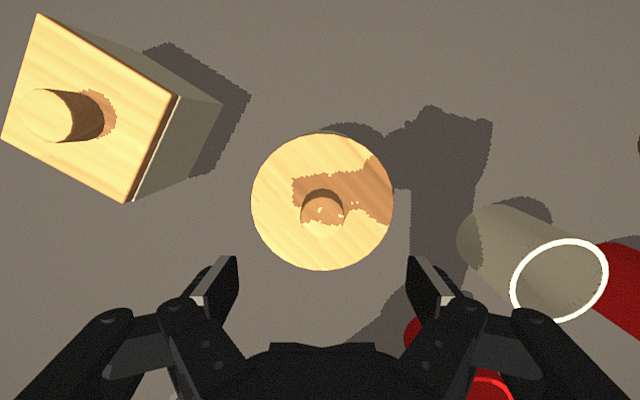

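The wide lid sits at (322,202), and its radius at the seated height comes out at exactly 64 mm, so it is home. The narrow canister's rim is fully visible around (559,280). I measure that and go over to the narrow lid.

>>> step_arm(increments="0.4 0 0 0 0 0; 1.4 0.1 0.2 0 0 0; 2.9 0.2 0.5 0 0 0; 4.5 0.35 0.8 0 0 0; 6.1 0.5 1.1 0 0 0; 7.7 0.65 1.5 0 0 0; 9 0.75 1.9 0 0 0; 10 0.82 2.2 0 0 0; 10.3 0.85 2.4 0 0 0; 10.35 0.85 2.5 0 0 0")

```text
t: 12.4
tool_pos: [0.6846, 0.1039, 0.1452]
eef_rot: [-3.077, -0.631, 0.004]
wrist_force: [-0.8, 0.5, -0.0]
width: 0.0853
gripper_force: 0.0
```

>>> step_arm(increments="0 0 0 0 0 0; 0 0 0 0 0 0; 0 0 0 0 0 0; 0 0 0 0 0 0; 0 0 0 0 0 0; 0 0 0 0 0 0; 0 0 0 0 0 0; 0 0 0 0 0 0; 0 0 0 0 0 0; 0 0 0 0 0 0")

```text
t: 13.4
tool_pos: [0.6847, 0.1034, 0.1473]
eef_rot: [-3.078, -0.63, 0.0]
wrist_force: [-0.5, -0.5, 0.1]
width: 0.0854
gripper_force: 0.0
```

```bash
python3 - <<'E'
from h import *
im=cv2.imread('pics/w3.png')[:,:,::-1].copy();s0=telemetry.observe()
s=telemetry.observe();g=grab_frame('wrist');save('w4',g);c=cam(g,s)
c0=cam(g,{'tool_pos':np.array([.4383,.0213,.2101]),'eef_rot':np.array([-3.078,-.63,-.001])})
r=cv2.inRange(cv2.cvtColor(im,cv2.COLOR_RGB2HSV),(0,0,215),(180,60,255));k=0*r;k[225:335,495:625]=r[225:335,495:625];print('nc',fitmask(k,c0,.115))
hs=cv2.cvtColor(g['frame'],cv2.COLOR_RGB2HSV)
w=cv2.inRange(hs,(10,70,110),(30,255,255))
n,l,st,ce=cv2.connectedComponentsWithStats(w)
for i in range(1,n):
    if st[i,4]>500: print(st[i],ce[i].round(),fitmask((l==i).astype('uint8'),c,.028))
to(.6855,.1035,.03)
E
```

```text
nc [ 0.4589 -0.2133  0.0455]
[ 274  152   97   94 7078] [322. 199.] [0.6848 0.1035 0.0461]
t 13.45 pos [0.6847 0.1034 0.1473] units [0.03  0.01  4.693] x [0.92  0.393 0.   ] z [ 0.  0. -1.] w 0.0852
F [0.6  0.47 0.74]
```

Narrow lid at (0.6848, 0.1035), aligned. I'll descend and grip.

>>> step_arm(increments="0 0 0.2 0 0 0; 0 0 0.6 0 0 0; 0 0 1.2 0 0 0; 0 0 1.9 0 0 0; 0 0 2.6 0 0 0; 0 0 3.3 0 0 0; 0 0 3.9 0 0 0; 0 0 4.4 0 0 0; 0 0 4.65 0 0 0; 0 0 4.7 0 0 0")

```text
t: 14.45
tool_pos: [0.6842, 0.1033, 0.0287]
eef_rot: [-3.078, -0.63, 0.002]
wrist_force: [-0.3, -0.8, -0.3]
width: 0.0854
gripper_force: 0.0
```

>>> step_arm(increments="0 0 0 0 0 0; 0 0 0 0 0 0; 0 0 0 0 0 0; 0 0 0 0 0 0; 0 0 0 0 0 0; 0 0 0 0 0 0; 0 0 0 0 0 0; 0 0 0 0 0 0; 0 0 0 0 0 0; 0 0 0 0 0 0", fingers=1, grip_force=35)

```text
t: 15.45
tool_pos: [0.6854, 0.1036, 0.0308]
eef_rot: [-3.078, -0.63, -0.003]
wrist_force: [0.0, -0.3, 6.1]
width: 0.0346
gripper_force: 35.6
```

>>> step_arm(increments="0 0 -0.1 0 0 0; 0 0 -0.4 0 0 0; 0 0 -1 0 0 0; 0 0 -2 0 0 0; 0 0 -3.2 0 0 0; 0 0 -4.5 0 0 0; 0 0 -5.7 0 0 0; 0 0 -6.6 0 0 0; 0 0 -7 0 0 0; 0 0 -7 0 0 0")

```text
t: 16.45
tool_pos: [0.6855, 0.1035, 0.2071]
eef_rot: [3.078, 0.63, 0.006]
wrist_force: [0.6, -0.3, -0.8]
width: 0.0346
gripper_force: 35.1
```

```bash
python3 -c "
from h import *
to(.4589,-.2133,.205)"
```

```text
t 16.45 pos [0.6855 0.1035 0.2071] units [-13.315   8.094   0.04 ] x [0.92  0.393 0.004] z [ 0.004  0.001 -1.   ] w 0.0346
F [ 0.64 -0.31 -0.78]
```

>>> step_arm(increments="-0.2 0.1 0 0 0 0; -0.7 0.4 0 0 0 0; -1.6 1 0 0 0 0; -2.7 1.6 0 0 0 0; -3.8 2.3 0 0 0 0; -4.9 3 0 0 0 0; -6 3.6 0 0 0 0; -7.1 4.3 0 0 0 0; -8.2 5 0 0 0 0; -9.3 5.7 0 0 0 0")

```text
t: 17.45
tool_pos: [0.5244, -0.1201, 0.2031]
eef_rot: [-3.077, -0.629, 0.006]
wrist_force: [0.6, 0.6, -0.9]
width: 0.0347
gripper_force: 35.1
```

>>> step_arm(increments="-1.1 0.65 0 0 0 0; -2.1 1.25 0 0 0 0; -2.9 1.75 0 0 0 0; -3.5 2.15 0 0 0 0; -3.9 2.35 0 0 0 0; -4.02 2.4 0 0 0 0; -4.02 2.4 0 0 0 0; -4.02 2.4 0.2 0 0 0; -4.02 2.4 0.4 0 0 0; -4.02 2.4 0.5 0 0 0")

```text
t: 18.45
tool_pos: [0.4581, -0.2127, 0.1915]
eef_rot: [-3.076, -0.632, 0.001]
wrist_force: [-0.3, 0.3, -1.7]
width: 0.0346
gripper_force: 35.1
```

```bash
python3 - <<'E'
from h import *
to(.4589,-.2133,.1315)
s=telemetry.observe();g=grab_frame('wrist');save('w5',g);c=cam(g,s);hs=cv2.cvtColor(g['frame'],cv2.COLOR_RGB2HSV)
w=cv2.inRange(hs,(10,70,110),(30,255,255));k=0*w;k[120:350,215:430]=w[120:350,215:430]
cs,_=cv2.findContours(k,0,1);ct=cv2.convexHull(max(cs,key=cv2.contourArea))[:,0]; print(ct.min(0),ct.max(0))
ct=ct[ct[:,1]<ct[:,1].min()+90]; z0=s['tool_pos'][2]
for z in (z0-.004,z0-.0025,z0-.001):
    P=np.array([ray(c,u,v,z)[:2] for u,v in ct]);a=np.linalg.lstsq(np.c_[2*P,np.ones(len(P))],(P**2).sum(1),rcond=None)[0]
    print('lid',z.round(4),a[:2].round(4),np.sqrt(a[2]+a[0]**2+a[1]**2).round(4),len(ct))
E
```

```text
t 18.45 pos [ 0.4581 -0.2127  0.1915] units [0.02  0.038 2.399] x [ 0.919  0.394 -0.001] z [-0.001  0.001 -1.   ] w 0.0346
F [-0.34  0.27 -1.73]
[241 173] [403 325]
lid 0.1875 [ 0.4595 -0.2124] 0.0455 23
lid 0.189 [ 0.4602 -0.2121] 0.045 23
lid 0.1905 [ 0.4608 -0.2118] 0.0446 23
```

View pics/w5.png

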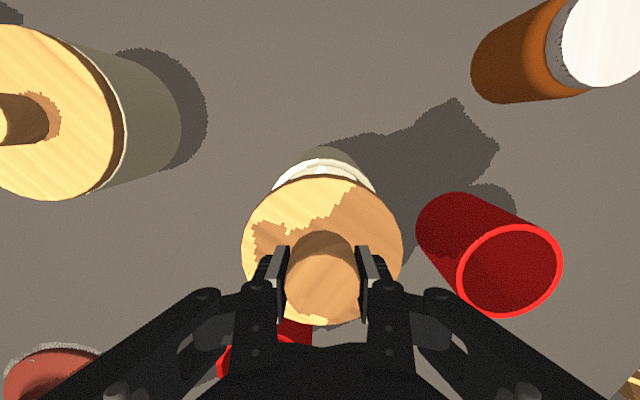

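The lid is held level over the narrow canister, whose rim arc shows behind it at (325,170); centring is within about 1 mm. I'll lower it.

>>> step_arm(increments="0.01 0.02 0.1 0 0 0; 0.01 0.02 0.3 0 0 0; 0.01 0.02 0.6 0 0 0; 0.01 0.02 1 0 0 0; 0.01 0.02 1.4 0 0 0; 0.01 0.02 1.7 0 0 0; 0.01 0.02 1.9 0 0 0; 0.01 0.02 2 0 0 0; 0.01 0.02 2.05 0 0 0; 0.01 0.02 2.1 0 0 0")

```text
t: 19.5
tool_pos: [0.4588, -0.2141, 0.14]
eef_rot: [3.077, 0.63, 0.001]
wrist_force: [-0.1, 0.7, -1.0]
width: 0.0345
gripper_force: 35.1
```

>>> step_arm(increments="0 0 0 0 0 0; 0 0 0.02 0 0 0; 0 0 0.05 0 0 0; 0 0 0.08 0 0 0; 0 0 0.11 0 0 0; 0 0 0.14 0 0 0; 0 0 0.16 0 0 0; 0 0 0.16 0 0 0; 0 0 0.16 0 0 0; 0 0 0.16 0 0 0")

```text
t: 20.5
tool_pos: [0.4585, -0.214, 0.1358]
eef_rot: [-3.078, -0.63, -0.0]
wrist_force: [-0.7, -0.9, -1.1]
width: 0.0345
gripper_force: 35.1
```

>>> step_arm(increments="0 0 0.02 0 0 0; 0 0 0.04 0 0 0; 0 0 0.06 0 0 0; 0 0 0.08 0 0 0; 0 0 0.1 0 0 0; 0 0 0.12 0 0 0; 0 0 0.14 0 0 0; 0 0 0.16 0 0 0; 0 0 0.16 0 0 0; 0 0 0.16 0 0 0")

```text
t: 21.5
tool_pos: [0.4585, -0.214, 0.1318]
eef_rot: [-3.078, -0.63, -0.0]
wrist_force: [-0.3, 0.2, -0.7]
width: 0.035
gripper_force: 35.1
```

>>> step_arm(increments="0 0 0.01 0 0 0; 0 0 0.02 0 0 0; 0 0 0.03 0 0 0; 0 0 0.04 0 0 0; 0 0 0.05 0 0 0; 0 0 0.06 0 0 0; 0 0 0.07 0 0 0; 0 0 0.08 0 0 0; 0 0 0.08 0 0 0; 0 0 0.08 0 0 0")

```text
t: 22.5
tool_pos: [0.4586, -0.214, 0.1317]
eef_rot: [3.077, 0.63, 0.001]
wrist_force: [-3.7, 1.2, 13.5]
width: 0.0348
gripper_force: 36.5
```

Contact at the expected height (13 N). I'll ease off, release and lift.

>>> step_arm(increments="0 0 -0.03 0 0 0; 0 0 -0.06 0 0 0; 0 0 -0.06 0 0 0; 0 0 -0.06 0 0 0; 0 0 -0.06 0 0 0; 0 0 -0.06 0 0 0; 0 0 -0.06 0 0 0; 0 0 -0.06 0 0 0; 0 0 -0.06 0 0 0; 0 0 -0.06 0 0 0")

```text
t: 23.5
tool_pos: [0.4585, -0.214, 0.1317]
eef_rot: [3.078, 0.63, 0.0]
wrist_force: [-2.1, 0.8, 5.8]
width: 0.0348
gripper_force: 35.8
```

>>> step_arm(increments="0 0 0 0 0 0; 0 0 0 0 0 0; 0 0 0 0 0 0; 0 0 0 0 0 0; 0 0 0 0 0 0; 0 0 0 0 0 0; 0 0 0 0 0 0; 0 0 0 0 0 0; 0 0 0 0 0 0; 0 0 0 0 0 0", fingers=0)

```text
t: 24.5
tool_pos: [0.4585, -0.214, 0.1313]
eef_rot: [-3.078, -0.63, -0.0]
wrist_force: [-0.4, -0.2, -0.5]
width: 0.0854
gripper_force: 0.0
```

>>> step_arm(increments="0 0 -0.2 0 0 0; 0 0 -0.6 0 0 0; 0 0 -1.2 0 0 0; 0 0 -1.8 0 0 0; 0 0 -2.4 0 0 0; 0 0 -3 0 0 0; 0 0 -3.6 0 0 0; 0 0 -3.9 0 0 0; 0 0 -4 0 0 0; 0 0 -4 0 0 0")

```text
t: 25.5
tool_pos: [0.4584, -0.214, 0.2316]
eef_rot: [3.078, 0.63, 0.0]
wrist_force: [0.3, 0.5, -0.1]
width: 0.0858
gripper_force: 0.0
```

```bash
python3 - <<'E'
from h import *
to(.4589,-.2133,.1315)
s=telemetry.observe();g=grab_frame('wrist');save('w6',g);c=cam(g,s);hs=cv2.cvtColor(g['frame'],cv2.COLOR_RGB2HSV)
w=cv2.inRange(hs,(10,70,110),(30,255,255))
n,l,st,ce=cv2.connectedComponentsWithStats(w)
for i in range(1,n):
    if st[i,4]>500: print(st[i],[fitmask((l==i).astype('uint8'),c,z) for z in (.109,.129)])
f=grab_frame('side');save('s6',f)
cv2.imwrite('pics/c6.png',np.hstack([cv2.resize(f['frame'][80:320,200:500,::-1],(450,360)),cv2.resize(g['frame'][100:320,200:420,::-1],(350,360))]))
E
```

```text
t 25.5 pos [ 0.4584 -0.214   0.2316] units [ 0.029 -0.021  4.002] x [0.92  0.393 0.   ] z [ 0. -0. -1.] w 0.0858
F [ 0.32  0.52 -0.12]
[ 491    6   60   95 1683] [array([ 0.6447, -0.3285,  0.0357]), array([ 0.6358, -0.3178,  0.033 ])]
[    0    40   144   151 16150] [array([0.4393, 0.0213, 0.0648]), array([0.4458, 0.0058, 0.0599])]
[ 271  153  103  101 7905] [array([ 0.4531, -0.2165,  0.05  ]), array([ 0.4586, -0.2142,  0.0462])]
[597 353  43  47 926] [array([ 0.3828, -0.6185,  0.0414]), array([ 0.3935, -0.586 ,  0.0383])]
```

View pics/c6.png

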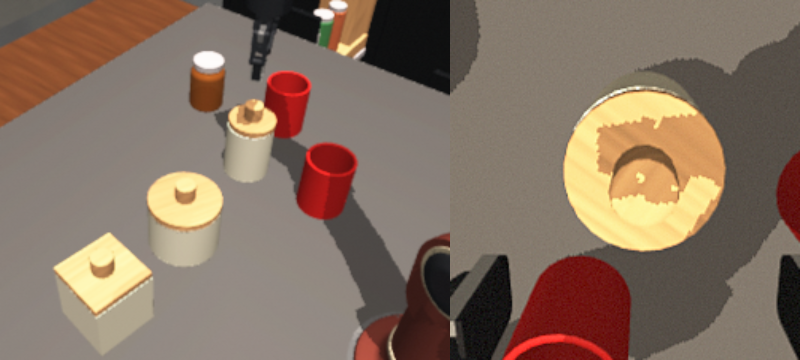

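Both lids sit flush and level: the narrow one at (248,120) in the side crop, the wide one at (185,200). The bystanders stand undisturbed and the gripper is clear, so I hand in.

```bash
python3 -c "
from rig import ticket
print(ticket.close_job())"
```

```text
the job is handed in; nothing more can be done
None
```

Both round canisters are closed with their own lids, and the job is handed in at about 25.5 s; the cameras showed both lids centred and seated, but the hand-in gave no verdict.

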